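Load the row of tissue cassettes from the transport rack into the processor basket

ROBOT

A 7-joint arm with a two-finger parallel gripper is mounted at the origin on a cart in front of the work surface, level with it; the furniture and walls round the work are solid. World frame = base frame: x ahead of the robot, y to its left, z up, the work surface at z = 0. Lengths are in m, angles in rad, forces in N, time in s.
With the tool pointing down it reaches from about 0.35 to 0.9 m from the base axis. Payload 19.9 kg.
Tool frame: the origin (TCP) lies between the finger pads; the fingertips stand 19 mm ahead of it and the grasp point (between the pads) is the TCP; z points along the fingers, y is the line along which they close (so a half turn about z gives the same grasp; the last joint's range is limited). The gripper opens to 94 mm and grips with 3 to 60 N. Pads are 16 mm wide; open, the fingers measure 119 mm over their backs; the gripper's body (75 mm by 177 mm) begins 78 mm behind the grasp point.
Start: joints at [-1.302, 0.417, -0.01, 1.614, 0.005, 1.111, -0.053], TCP at [0.191, 0.595, 0.188] pointing down, gripper open.
Joint ranges: [-2.81, 2.81], [-0.39, 2.02], [-1.27, 1.25], [0.06, 2.57], [-1.19, 4.33], [0.19, 2], [-2.82, 2.82]. Speed limits (rad/s): [1.89, 1.89, 2.39, 2.39, 3.01, 3.01, 3.01].

INTERFACE

Orientations are given as a 3x3 rotation matrix whose columns are the frame's x, y, z axes.
In Python, from rig import robot gives the robot as it stands. Calls block until the motion is done:
- robot.move_ptp(position, orientation): joint-space move of the TCP to a pose.
- robot.move_linear(position, velocity=0.15, frame=None, threshold=None): straight line of the TCP; frame=None keeps the orientation; velocity is the mean speed in m/s. With threshold (N) it stops when the force on the tool has changed by that much, and returns True; else False.
- robot.goto_joints(angles): joint-space move.
- robot.gripper_to(opening): finger opening in m; the grip force is fixed at half the most; returns when the fingers have stopped.
- robot.pause(seconds).
- robot.ik(position, orientation): joint angles nearest the present ones, or None.
- robot.get_state(): the state.
- robot.grab_frame(name): name is "scene" or "top" or "wrist"; returns the picture (384x512x3 uint8, red, green, blue); there is no depth.
- robot.camera_info(name): a dict with "fx", "fy", "cx", "cy" (pixels), "rvec" (rotation vector, rad) and "tvec" (3), from world to camera coordinates, as OpenCV has them. Camera axes: x right, y down, z forward; pixel columns grow to the right and rows downward; lengths in m; the calibration is good to about 2 mm. A picture is of the moment at which its call begins: read the wrist's pose just before it. camera_info takes no time and is no camera call; for the wrist camera it gives the pose at the moment of the call.
A pose or a line that the arm cannot do raises robot.PlanningError and nothing moves.
- robot.sign_off(): hands the job in; it is judged then, once.
The state is a dict: "time": time; "qpos": joint angles; "joint_vel": joint speeds; "effort": joint torques, N m; "ee_pos": TCP position; "tool_rot": TCP orientation; "force": force on the tool from outside, world axes, zero at the start; "moment": the same for the moment, N m; "opening": finger opening in m; "grasp_force": force on a finger pad.
Only numpy, scipy, OpenCV 4.12 (cv2) and the standard library are available. Lean on these libraries where they do the work, as an engineer would, in place of code of your own. Each camera call takes 0.05 s, during which the arm holds its last target. There are 200 camera calls.

TASK

Move the four tissue cassettes one by one from the white transport rack into the steel processor basket, each on edge in the slot of its own colour and fully down on the slot's floor. Keep every cassette upright on the way and set it down without dropping it, and leave the small bottle behind the right-hand rack standing where it is.

Things in the scene. Friction and masses are not known exactly. Their poses are not given: they have to be found in the camera images.
- cassette_pink: pink plastic tissue cassette, a closed flat box with slotted faces, standing on edge in the white transport rack: 62 mm long (x), 12 mm thick (y), 48 mm high (z); about 60 g. Origin at the middle of its underside. Its top is 24 mm above the ridges of the rack, whose slots are like the basket's; neighbours 42 mm apart along y. It may be set in either way round
- cassette_yellow: yellow plastic tissue cassette, a closed flat box with slotted faces, standing on edge in the white transport rack: 62 mm long (x), 12 mm thick (y), 48 mm high (z); about 60 g. Origin at the middle of its underside. Its top is 24 mm above the ridges of the rack, whose slots are like the basket's; neighbours 42 mm apart along y. It may be set in either way round
- cassette_green: green plastic tissue cassette, a closed flat box with slotted faces, standing on edge in the white transport rack: 62 mm long (x), 12 mm thick (y), 48 mm high (z); about 60 g. Origin at the middle of its underside. Its top is 24 mm above the ridges of the rack, whose slots are like the basket's; neighbours 42 mm apart along y. It may be set in either way round
- cassette_blue: blue plastic tissue cassette, a closed flat box with slotted faces, standing on edge in the white transport rack: 62 mm long (x), 12 mm thick (y), 48 mm high (z); about 60 g. Origin at the middle of its underside. Its top is 24 mm above the ridges of the rack, whose slots are like the basket's; neighbours 42 mm apart along y. It may be set in either way round
- slot_pink: pink slot of the fixed steel basket. Origin at the middle of the slot's floor (6 mm above the bench), where the cassette's underside ends; z up, y across the slot. Slot 15 mm wide in y, sides upright to 14 mm, then flaring to 30 mm wide at 24 mm above the floor; 74 mm long in x between end walls 12 mm high. Neighbours 42 mm apart in y, at random places in the basket
- slot_yellow: yellow slot of the fixed steel basket. Origin at the middle of the slot's floor (6 mm above the bench), where the cassette's underside ends; z up, y across the slot. Slot 15 mm wide in y, sides upright to 14 mm, then flaring to 30 mm wide at 24 mm above the floor; 74 mm long in x between end walls 12 mm high. Neighbours 42 mm apart in y, at random places in the basket
- slot_green: green slot of the fixed steel basket. Origin at the middle of the slot's floor (6 mm above the bench), where the cassette's underside ends; z up, y across the slot. Slot 15 mm wide in y, sides upright to 14 mm, then flaring to 30 mm wide at 24 mm above the floor; 74 mm long in x between end walls 12 mm high. Neighbours 42 mm apart in y, at random places in the basket
- slot_blue: blue slot of the fixed steel basket. Origin at the middle of the slot's floor (6 mm above the bench), where the cassette's underside ends; z up, y across the slot. Slot 15 mm wide in y, sides upright to 14 mm, then flaring to 30 mm wide at 24 mm above the floor; 74 mm long in x between end walls 12 mm high. Neighbours 42 mm apart in y, at random places in the basket
- stereotax: bystander, fixed: the tall stereotaxic frame straight ahead of the robot, a rack on either side of it. Origin at the middle of its underside. In world axes from there, its column, arms and lamp necks (to 0.4 m high) lie at x over -0.05; nearer the robot than x -0.08 it is under 0.1 m high. Cross from rack to rack with the gripper's middle at x under -0.11; an arc may hit the column
- cement_bottle: bystander: small white plastic bottle behind the right-hand rack, with a blue pointed cap and an orange band, 34 mm across, 83 mm high, loose on the bench; origin at the middle of its underside

How it is judged:
At the end, for the whole second after the job is handed in: Each cassette stands in the slot of its own colour: its underside within 8 mm across and 12 mm along of the slot's middle and within 6 mm of the floor's height, upright and in line with the slot within 0.2 rad, released and at rest (y of cassette_pink in the frame of slot_pink between -0.008 and 0.008 m and x of cassette_pink in the frame of slot_pink between -0.012 and 0.012 m and z of cassette_pink in the frame of slot_pink between -0.004 and 0.006 m and angle between each of cassette_pink, cassette_yellow, cassette_green, cassette_blue's own z axis and vertical below 0.2 rad and angle between the x axis of cassette_pink and the x axis of slot_pink, either way round below 0.2 rad and linear speed of each of cassette_pink, cassette_yellow, cassette_green, cassette_blue below 0.02 m/s and y of cassette_yellow in the frame of slot_yellow between -0.008 and 0.008 m and x of cassette_yellow in the frame of slot_yellow between -0.012 and 0.012 m and z of cassette_yellow in the frame of slot_yellow between -0.004 and 0.006 m and angle between the x axis of cassette_yellow and the x axis of slot_yellow, either way round below 0.2 rad and y of cassette_green in the frame of slot_green between -0.008 and 0.008 m and x of cassette_green in the frame of slot_green between -0.012 and 0.012 m and z of cassette_green in the frame of slot_green between -0.004 and 0.006 m and angle between the x axis of cassette_green and the x axis of slot_green, either way round below 0.2 rad and y of cassette_blue in the frame of slot_blue between -0.008 and 0.008 m and x of cassette_blue in the frame of slot_blue between -0.012 and 0.012 m and z of cassette_blue in the frame of slot_blue between -0.004 and 0.006 m and angle between the x axis of cassette_blue and the x axis of slot_blue, either way round below 0.2 rad); the robot touches nothing.
It fails at once if a cassette is tipped more than about 35 degrees from upright (angle between any of cassette_pink, cassette_yellow, cassette_green, cassette_blue's own z axis and vertical above 0.6 rad).
It fails at once if a cassette is dropped (falls freely by more than about 25 mm) ((contact force between anything else and cassette_pink below 0.01 N and linear speed of cassette_pink above 0.7 m/s) or (contact force between anything else and cassette_yellow below 0.01 N and linear speed of cassette_yellow above 0.7 m/s) or (contact force between anything else and cassette_green below 0.01 N and linear speed of cassette_green above 0.7 m/s) or (contact force between anything else and cassette_blue below 0.01 N and linear speed of cassette_blue above 0.7 m/s)).
It fails at once if the cement bottle behind the right-hand rack is shifted by more than 25 mm or tipped (distance of cement_bottle from where it was at the start of the episode above 0.025 m or angle between cement_bottle's own z axis and vertical above 0.4 rad).
It also fails if it takes over 109 s, if anything falls off the work surface, if the arm or the gripper's body presses on something with over 40 N, if the wrist force passes 120 N, or if a joint passes its speed limit or range.

## Working session

There is one attempt and no reset: what is moved stays moved. The work goes in short steps, each a Python script; the robot and the scene stay as the last script left them, time stands still between calls to the robot, and variables do not carry over. Pictures are saved under pics/ and viewed, at most 14 in all, crops included, and the job is handed in when it is done.

```bash
mkdir -p pics; ls; python3 - <<'E'
from rig import robot
import cv2
for n in ("scene","top","wrist"):
    i=robot.camera_info(n); print(n,i)
    cv2.imwrite(f"pics/{n}0.png",cv2.cvtColor(robot.grab_frame(n),cv2.COLOR_RGB2BGR))
s=robot.get_state(); print(s)
E
```

```text
pics
scene {'fx': 447.6601770660279, 'fy': 447.6601770660279, 'cx': 251.3060198927298, 'cy': 196.1824136473757, 'rvec': array([ 2.14662429, -0.5605464 ,  0.30113867]), 'tvec': array([-0.44872981,  0.15836895,  1.22806727])}
top {'fx': 461.56479513965985, 'fy': 461.56479513965985, 'cx': 253.93357415249577, 'cy': 194.36621025907547, 'rvec': array([ 2.17002132, -2.11957513,  0.13466598]), 'tvec': array([-0.0436576 ,  0.49869999,  1.45976345])}
wrist {'fx': 342.2543494772809, 'fy': 342.2543494772809, 'cx': 255.43893464766927, 'cy': 186.71202624991489, 'rvec': array([-2.38084009, -1.73709963, -0.20017628]), 'tvec': array([-0.62375998, -0.0235144 ,  0.39002341])}
{'time': 0.15, 'qpos': array([-1.30151758,  0.41782965, -0.01032572,  1.61398074,  0.00473357,
        1.11071269, -0.05300471]), 'joint_vel': array([ 6.30103700e-05, -6.75776488e-04,  9.07566448e-04, -9.64560275e-04,
       -1.11564850e-03, -2.15963831e-04,  2.23699739e-04]), 'effort': array([ 1.06824475e-03, -8.51528120e+01,  6.39710259e-01, -4.26132166e+01,
       -4.86824254e-02,  1.71120098e-02,  4.76592163e-05]), 'ee_pos': array([0.19104405, 0.59478837, 0.1874966 ]), 'tool_rot': array([[-9.52107473e-01,  3.05763515e-01, -1.83087645e-04],
       [ 3.05763555e-01,  9.52107062e-01, -8.88990676e-04],
       [-9.75018743e-05, -9.02396195e-04, -9.99999588e-01]]), 'force': array([ 0.36680493, -0.03660931, -0.41339339]), 'moment': array([-0.04717025,  0.01807478,  0.04034495]), 'grasp_force': 0.0, 'opening': 0.09381332520741462}
```

View pics/top0.png

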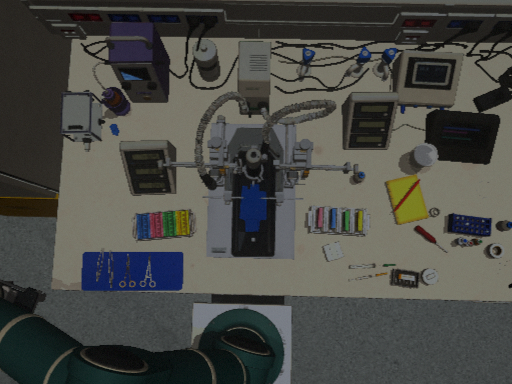

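View pics/scene0.png

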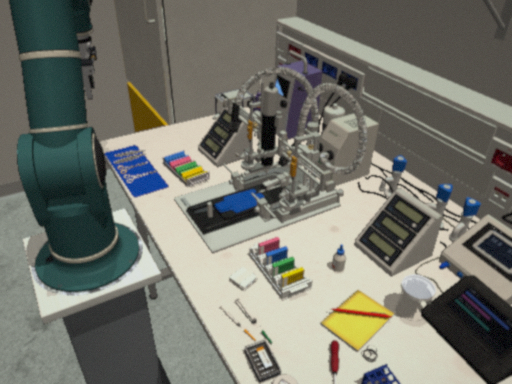

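View pics/wrist0.png

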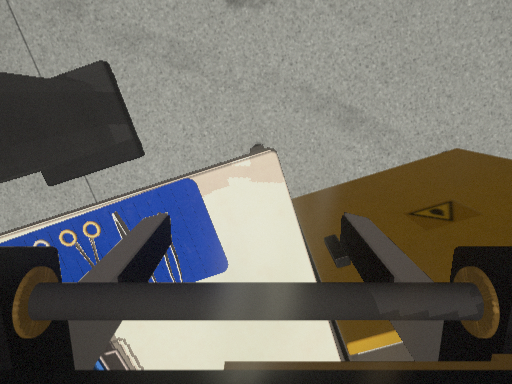

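The top view shows the filled transport rack on the right, at about (308-370, 207-235), with the bottle behind it at (359,176). The basket with coloured slots is on the left, at about (137-193, 210-237). The scene view agrees: the right rack runs pink, blue, green, yellow from (268,243) to (292,275). The wrist view shows only the left bench edge so far.

```bash
cat > h.py <<'E'
import numpy as np, cv2
from rig import robot
def cam(n):
    i=robot.camera_info(n); K=np.array([[i['fx'],0,i['cx']],[0,i['fy'],i['cy']],[0,0,1]]); R=cv2.Rodrigues(i['rvec'])[0]; return K,R,np.array(i['tvec'])
def plane(c,uv,z):
    K,R,t=c; o=-R.T@t; d=R.T@np.linalg.solve(K,np.array([*uv,1.])); return o+d*(z-o[2])/d[2]
def proj(c,p):
    K,R,t=c; q=K@(R@np.array(p)+t); return q[:2]/q[2]
def tri(cs,uvs):
    A=[];b=[]
    for (K,R,t),uv in zip(cs,uvs):
        P=K@np.c_[R,t]
        for k in (0,1):
            r=uv[k]*P[2]-P[k]; A.append(r[:3]); b.append(-r[3])
    return np.linalg.lstsq(np.array(A),np.array(b),rcond=None)[0]
def shot(n,name):
    c=cam(n); im=cv2.cvtColor(robot.grab_frame(n),cv2.COLOR_RGB2BGR); cv2.imwrite(f"pics/{name}.png",im)
    np.savez(f"pics/{name}.npz",K=c[0],R=c[1],t=c[2]); return c,im
def load(name):
    d=np.load(f"pics/{name}.npz"); return (d['K'],d['R'],d['t']),cv2.imread(f"pics/{name}.png")
def rot(a):  # tool down, tool y along world direction a+90deg of yaw
    c,s=np.cos(a),np.sin(a); return np.array([[-c,-s,0],[-s,c,0],[0,0,-1.]]) if False else np.array([[c,s,0],[s,-c,0],[0,0,-1.]])
E
python3 - <<'E'
from h import *
c=cam('top')
for uv in [(137,212),(193,210),(193,237),(137,238),(308,208),(369,207),(369,235),(308,234)]: print(uv,plane(c,uv,.03).round(3))
print('bottle',plane(c,(359,178),.06).round(3)); print('stereo front/edges',[plane(c,p,.0).round(3) for p in ((208,257),(295,258))])
s=robot.get_state(); K,R,t=cam('wrist'); print('cam in tool',s['tool_rot'].T@(-R.T@t-s['ee_pos']),'\n',(R@s['tool_rot']).round(3))
Rt=np.diag([1,-1,-1.]);Rn=np.diag([-1,1,-1.])
for y in (-.25,.25,0):
  for x in (.38,.45,.5):
   for z in(.06,.2,.3):
    for nm,r in(('+',Rt),('-',Rn)):
      q=robot.ik([x,y,z],r); print(x,y,z,nm,None if q is None else np.round(q,2))
E
```

```text
(137, 212) [0.434 0.345 0.03 ]
(193, 210) [0.445 0.164 0.03 ]
(193, 237) [0.358 0.16  0.03 ]
(137, 238) [0.35 0.34 0.03]
(308, 208) [ 0.46  -0.207  0.03 ]
(369, 207) [ 0.467 -0.404  0.03 ]
(369, 235) [ 0.377 -0.403  0.03 ]
(308, 234) [ 0.376 -0.208  0.03 ]
bottle [ 0.556 -0.366  0.06 ]
stereo front/edges [array([0.295, 0.113, 0.   ]), array([ 0.299, -0.17 ,  0.   ])]
cam in tool [ 0.06683865 -0.00059852 -0.1967363 ] 
 [[ 0.     1.     0.   ]
 [-0.973  0.001 -0.229]
 [-0.229 -0.     0.973]]
0.38 -0.25 0.06 + [-0.24  0.44  0.9   2.16 -0.5   0.77 -0.58]
0.38 -0.25 0.06 - [-0.29  0.47  0.98  2.16 -0.56  0.79  2.62]
0.38 -0.25 0.2 + [-0.31  0.12  0.9   2.03 -0.11  1.04 -0.93]
0.38 -0.25 0.2 - [-0.59  0.21  1.24  2.03 -0.23  1.05  2.34]
0.38 -0.25 0.3 + [-0.37 -0.02  0.88  1.88  0.02  1.27 -1.06]
0.38 -0.25 0.3 - [-0.55 -0.03  1.06  1.89  0.03  1.27  2.07]
0.45 -0.25 0.06 + [-0.22  0.53  0.84  2.01 -0.54  0.83 -0.64]
0.45 -0.25 0.06 - [-0.3   0.59  0.96  2.02 -0.64  0.87  2.59]
0.45 -0.25 0.2 + [-0.51  0.42  1.21  1.9  -0.44  1.13 -0.7 ]
0.45 -0.25 0.2 - [-0.49  0.41  1.19  1.9  -0.42  1.1
[... 1898 characters left out ...]
 0.13  1.3   1.34]
0.45 0 0.06 + [-0.87  0.46  0.97  2.17 -0.55  0.78 -1.12]
0.45 0 0.06 - [-0.5   0.32  0.5   2.16 -0.24  0.71  1.73]
0.45 0 0.2 + [-0.86  0.1   0.85  2.04 -0.09  1.04 -1.54]
0.45 0 0.2 - [-0.64  0.09  0.61  2.03 -0.06  1.04  1.57]
0.45 0 0.3 + [-0.85 -0.03  0.78  1.89  0.02  1.27 -1.65]
0.45 0 0.3 - [-0.71 -0.02  0.64  1.89  0.01  1.27  1.49]
0.5 0 0.06 + [-0.78  0.53  0.91  2.05 -0.57  0.83 -1.11]
0.5 0 0.06 - [-0.45  0.4   0.46  2.04 -0.26  0.75  1.75]
0.5 0 0.2 + [-0.84  0.25  0.91  1.93 -0.23  1.07 -1.41]
0.5 0 0.2 - [-0.58  0.2   0.59  1.92 -0.13  1.06  1.64]
0.5 0 0.3 + [-0.85  0.12  0.87  1.79 -0.1   1.27 -1.53]
0.5 0 0.3 - [-0.64  0.11  0.64  1.78 -0.07  1.27  1.58]
```

```bash
sed -i '/^def rot/,$d' h.py; cat >> h.py <<'E'
def rot(a):
    c,s=np.cos(a),np.sin(a); return np.array([[c,-s,0],[s,c,0],[0,0,1.]])@np.diag([-1,1,-1.])
E
python3 - <<'E'
from h import *
def rep(m): s=robot.get_state(); print(m,round(s['time'],2),s['ee_pos'].round(4),s['qpos'].round(3),np.round(s['force'],1))
robot.move_ptp([.40,.31,.25],rot(0)); rep('L1'); shot('wrist','L1')
robot.move_linear([.40,.19,.25],.25); rep('L2'); shot('wrist','L2')
# centre posture with j3=j5=0
robot.goto_joints([-.4,-.1,0,2.05,0,np.pi-1.95,1.2]); rep('mid')
robot.goto_joints([0,-.15,0,2.12,0,np.pi-1.97,1.6]); rep('C')
q=robot.ik([.40,-.31,.25],rot(0)); print(q)
robot.move_ptp([.40,-.24,.25],rot(0)); rep('R1'); shot('wrist','R1')
robot.move_linear([.40,-.36,.25],.25); rep('R2'); shot('wrist','R2')
a=cv2.imread('pics/L1.png')[60:300]; b=cv2.imread('pics/R1.png')[60:300]
cv2.imwrite('pics/m1.png',np.vstack([a,b]))
a=cv2.imread('pics/L2.png')[60:300]; b=cv2.imread('pics/R2.png')[60:300]
cv2.imwrite('pics/m2.png',np.vstack([a,b]))
E
```

```text
L1 1.5 [0.3995 0.3109 0.2498] [-0.806  0.145  0.093  1.83  -0.015  1.167  0.864] [ 0.1  0.3 -0.1]
L2 2.18 [0.3999 0.1904 0.2501] [-0.689  0.019  0.179  1.967 -0.004  1.155  1.062] [-0.   0.7 -0.1]
mid 2.77 [0.368  0.1226 0.2634] [-4.000e-01 -1.000e-01 -1.000e-03  2.049e+00 -0.000e+00  1.191e+00
  1.199e+00] [ 0.1  0.1 -0.2]
C 3.44 [ 0.3583 -0.0301  0.2513] [-2.000e-03 -1.490e-01  0.000e+00  2.119e+00 -0.000e+00  1.171e+00
  1.599e+00] [ 0.7 -0.3  0.8]
[ 0.23360803  0.14920724  0.40764763  1.83932959 -0.06416336  1.16586947
  2.23330762]
R1 4.3 [ 0.4007 -0.2384  0.2498] [ 0.179  0.066  0.308  1.922 -0.022  1.157  2.068] [-0.3  0.4 -0.1]
R2 4.98 [ 0.4004 -0.3591  0.2499] [ 0.333  0.214  0.399  1.767 -0.09   1.179  2.33 ] [ 0.4 -0.1 -0.6]
```

View pics/m1.png

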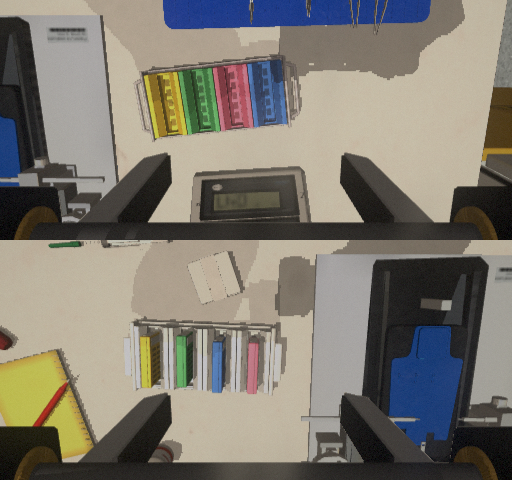

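View pics/m2.png

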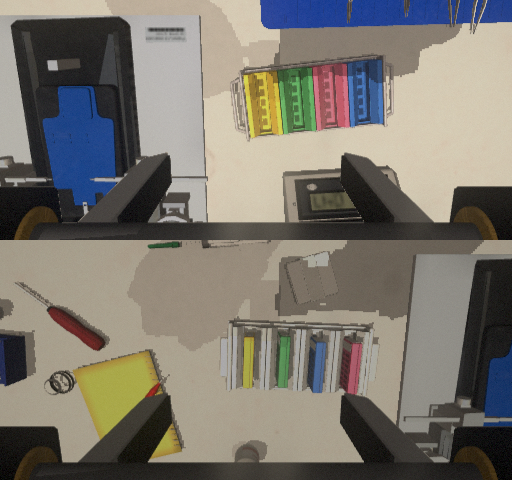

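The basket's slots run yellow, green, pink, blue towards +y: L1 has x 145–287 at rows 118–198, and L2 has x 245–384. The cassettes run yellow, green, blue, pink: R1 has x 140–258 at rows 153–213. Both racks are turned slightly. I'll zoom for edges.

```bash
python3 - <<'E'
from h import *
def crop(n,x0,y0,w,h):
    return cv2.resize(load(n)[1][y0:y0+h,x0:x0+w],None,fx=4,fy=4,interpolation=cv2.INTER_CUBIC)
# tops: rows
cv2.imwrite('pics/zL.png',crop('L1',130,110,175,95)); cv2.imwrite('pics/zR.png',crop('R1',115,135,175,90))
cv2.imwrite('pics/zL2.png',crop('L2',225,110,175,95)); cv2.imwrite('pics/zR2.png',crop('R2',215,135,175,90))
E
```

```text
(no output)
```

View pics/zL.png

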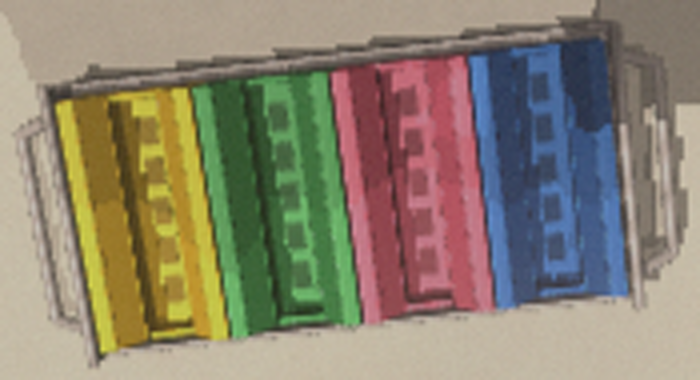

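View pics/zR.png

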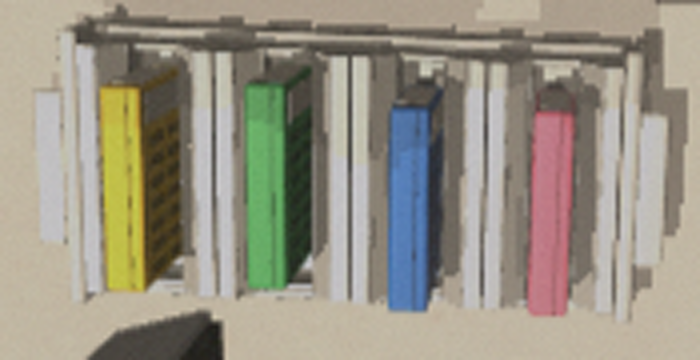

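View pics/zL2.png

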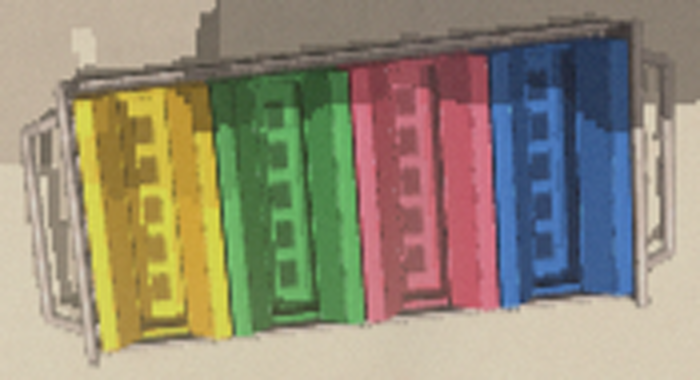

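View pics/zR2.png

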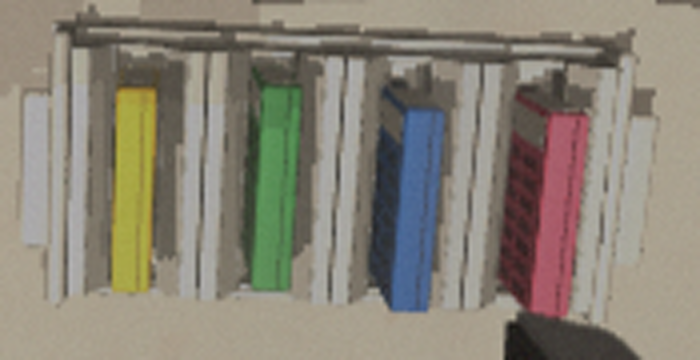

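```bash
cat > m.py <<'E'
from h import *
cR1,cR2,cL1,cL2=[load(n)[0] for n in('R1','R2','L1','L2')]
ct=cam('top'); cs=cam('scene')
z=lambda p,x0,y0:((p[0]+.5)/4-.5+x0,(p[1]+.5)/4-.5+y0)
A=dict(yellow=[(102,87),(139,86),(145,291),(108,290)],green=[(247,84),(285,82),(287,289),(248,289)],blue=[(391,107),(430,106),(427,310),(390,309)],pink=[(537,111),(573,110),(568,315),(530,314)])
B=dict(yellow=[(117,88),(156,88),(150,292),(113,292)],green=[(263,86),(301,85),(291,291),(252,291)],blue=[(403,110),(443,108),(429,311),(391,310)],pink=[(548,113),(588,112),(566,317),(530,315)])
cas={}
for k in A:
    P=np.array([tri((cR1,cR2),(z(a,115,135),z(b,215,135))) for a,b in zip(A[k],B[k])])
    Q=np.array([[plane(cR1,z(a,115,135),.054),plane(cR2,z(b,215,135),.054)] for a,b in zip(A[k],B[k])])
    d=(P[0]+P[1]-P[2]-P[3])/2; m=Q.mean((0,1)); cas[k]=m
    print(k,'ctr',P.mean(0).round(4),'len',np.linalg.norm(d).round(4),'wid',np.linalg.norm(P[1]-P[0]).round(4),'yaw',np.arctan2(-d[1],-d[0]).round(3),'plane.054',m.round(4),'pair diff',(Q[:,0]-Q[:,1]).mean(0).round(4))
a=[((55,102),(100,355)),((192,90),(229,338)),((330,72),(360,325)),((470,57),(496,310)),((605,38),(630,297))]
b=[((75,98),(103,352)),((208,84),(232,336)),((349,70),(364,323)),((487,53),(500,307)),((628,38),(635,295))]
L=[]
for p,q in zip(a,b):
    T=[tri((cL1,cL2),(z(p[i],130,110),z(q[i],225,110))) for i in(0,1)]
    Q=[(plane(cL1,z(p[i],130,110),.03)+plane(cL2,z(q[i],225,110),.03))/2 for i in(0,1)]
    L.append(Q); d=Q[1]-Q[0]
    print('ridge tri',np.round(T,4).tolist(),'| pl',np.round(Q,4).tolist(),'len',np.linalg.norm(d).round(4),'yaw',np.arctan2(d[1],d[0]).round(3))
L=np.array(L); mid=L.mean(1); print('mids',mid.round(4),np.linalg.norm(np.diff(mid,axis=0),axis=1))
slots={k:(mid[i]+mid[i+1])/2 for i,k in enumerate(['yellow','green','pink','blue'])}
print({k:v.round(4) for k,v in slots.items()})
E
python3 m.py
```

```text
yellow ctr [ 0.421  -0.368   0.0531] len 0.0609 wid 0.0115 yaw -0.027 plane.054 [ 0.4209 -0.3679  0.054 ] pair diff [0.0001 0.0003 0.    ]
green ctr [ 0.4204 -0.3259  0.0526] len 0.0617 wid 0.011 yaw -0.033 plane.054 [ 0.4202 -0.3259  0.054 ] pair diff [-0.0001  0.0004  0.    ]
blue ctr [ 0.4272 -0.2842  0.0512] len 0.0611 wid 0.0116 yaw -0.028 plane.054 [ 0.4266 -0.2843  0.054 ] pair diff [-0.0001  0.0008  0.    ]
pink ctr [ 0.4287 -0.242   0.0506] len 0.0624 wid 0.0112 yaw -0.027 plane.054 [ 0.4279 -0.2424  0.054 ] pair diff [-0.0001  0.001   0.    ]
ridge tri [[0.3662, 0.1755, 0.0309], [0.4453, 0.1837, 0.0305]] | pl [[0.3663, 0.1753, 0.03], [0.4455, 0.1836, 0.03]] len 0.0797 yaw 0.104
ridge tri [[0.3626, 0.2158, 0.026], [0.4402, 0.2243, 0.0294]] | pl [[0.3623, 0.2161, 0.03], [0.4401, 0.2243, 0.03]] len 0.0782 yaw 0.105
ridge tri [[0.3577, 0.2582, 0.028], [0.4359, 0.2656, 0.0297]] | pl [[0.3575, 0.2581, 0.03], [0.4358, 0.2656, 0.03]] len 0.0786 yaw 0.095
ridge tri [[0.353, 0.3004, 0.0249], [0.4311, 0.3083, 0.0286]] | pl [[0.3528, 0.2997, 0.03], [0.4308, 0.3081, 0.03]] len 0.0785 yaw 0.107
ridge tri [[0.3477, 0.3408, 0.0301], [0.427, 0.3502, 0.0289]] | pl [[0.3477, 0.3409, 0.03], [0.4267, 0.3499, 0.03]] len 0.0795 yaw 0.114
mids [[0.4059 0.1795 0.03  ]
 [0.4012 0.2202 0.03  ]
 [0.3967 0.2619 0.03  ]
 [0.3918 0.3039 0.03  ]
 [0.3872 0.3454 0.03  ]] [0.04103807 0.04189694 0.04233361 0.04173014]
{'yellow': array([0.4035, 0.1998, 0.03  ]), 'green': array([0.3989, 0.241 , 0.03  ]), 'pink': array([0.3942, 0.2829, 0.03  ]), 'blue': array([0.3895, 0.3247, 0.03  ])}
```

```bash
cat > go.py <<'E'
import sys,io,contextlib
with contextlib.redirect_stdout(io.StringIO()): from m import *
yc=-.028; yb=.107; QC=[0,-.15,0,2.12,0,np.pi-1.97,1.6]; ZG=.0525; ZH=.24
u=np.array([-np.sin(yb),np.cos(yb)]); c=np.mean(list(slots.values()),0)[:2]
S={k:c+u*.042*(i-1.5) for i,k in enumerate(['yellow','green','pink','blue'])}
def st(m): s=robot.get_state(); print(m,'t',round(s['time'],1),s['ee_pos'].round(4),'F',np.round(s['force'],1),'op',round(s['opening'],4),'gf',round(s['grasp_force'],1))
def pick(k):
    x,y=cas[k][:2]
    robot.move_ptp([.38,y,ZH],rot(yc)); robot.gripper_to(.032)
    robot.move_linear([x,y,.13],.2,frame=rot(yc))
    hit=robot.move_linear([x,y,ZG],.06,threshold=12); st(f'{k} down hit={hit}')
    if hit: raise SystemExit('hit')
    robot.gripper_to(0.0); st('closed')
    robot.move_linear([x,y,.15],.12); robot.move_linear([.38,y,ZH],.2); st('lifted')
def place(k):
    x,y=S[k]
    robot.goto_joints(QC)
    robot.move_ptp([.38,y,ZH],rot(yb))
    robot.move_linear([x,y,.12],.2,frame=rot(yb)); st('above'); print('target',S[k].round(4))
    robot.move_linear([x,y,.08],.1)
    hit=robot.move_linear([x,y,ZG-.001],.03,threshold=8); st(f'{k} placed hit={hit}')
    if robot.get_state()['ee_pos'][2]>ZG+.003: raise SystemExit('too high')
    robot.gripper_to(.032); st('open')
    robot.move_linear([x,y,.12],.12); robot.move_linear([.38,y,ZH],.25)
E
python3 - <<'E'
from go import *
pick('pink'); place('pink'); shot('wrist','P1'); st('end')
cv2.imwrite('pics/P1c.png',cv2.resize(cv2.imread('pics/P1.png')[100:250,100:400],None,fx=2.5,fy=2.5))
E
```

```text
pink down hit=False t 8.8 [ 0.4281 -0.2425  0.0528] F [-0.1  0.4  0.5] op 0.0322 gf 0.0
closed t 9.5 [ 0.4279 -0.2424  0.0525] F [-0.8 -0.6  0.2] op 0.0005 gf 0.0
lifted t 11.1 [ 0.3801 -0.2421  0.239 ] F [-0.2  0.1  0.4] op 0.0004 gf 0.0
above t 13.9 [0.3948 0.2831 0.1209] F [0.  0.4 0.4] op 0.0006 gf 0.0
target [0.3943 0.283 ]
pink placed hit=False t 15.6 [0.3944 0.2831 0.0516] F [-0.1 -0.8  0.4] op 0.0005 gf 0.0
open t 16.2 [0.3943 0.283  0.0515] F [-1.   0.8  0.1] op 0.0323 gf 0.0
end t 17.6 [0.3796 0.2826 0.2389] F [0.3 0.2 0. ] op 0.0323 gf 0.0
```

The gripper closed on nothing (opening 0.0005) and I had no check for that. I'll look at the rack before moving again.

```bash
python3 - <<'E'
from go import *
robot.goto_joints(QC); robot.move_ptp([.40,-.24,.25],rot(0)); c,a=shot('wrist','R3')
t=robot.grab_frame('top')[:,:,::-1]; s=robot.grab_frame('scene')[:,:,::-1]; st('now')
z=cv2.resize(a[100:250,80:330],(640,384))
v=np.hstack([cv2.resize(t[190:250,120:220],(400,240)),cv2.resize(s[220:310,230:330],(240,240))])
cv2.imwrite('pics/chk.png',np.vstack([z[:340],v[:,:640]]))
E
```

```text
now t 19.9 [ 0.4004 -0.2387  0.2501] F [-0.  -0.9  0.2] op 0.0318 gf 0.0
```

View pics/chk.png

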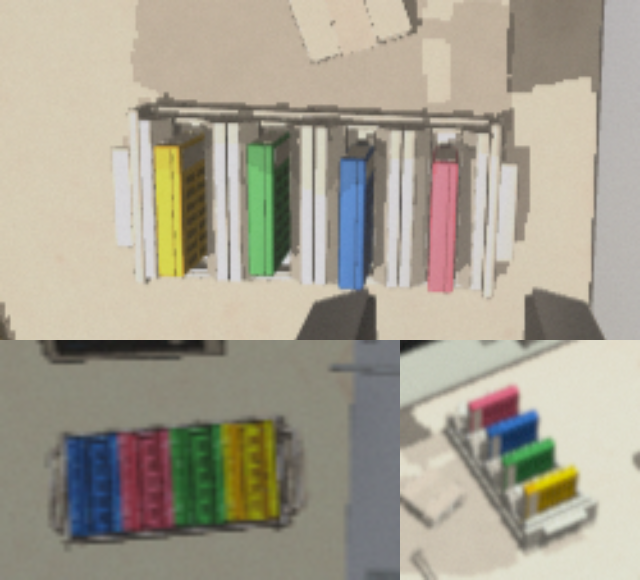

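The cassette hasn't moved, so the fingers closed somewhere else. I'll cross-check the wrist measurement against the fixed cameras, and check where the fingertips appear in the wrist image.

```bash
python3 - <<'E'
from go import *
for n,f in(('top','top0'),('scene','scene0')):
    c=cam(n); im=cv2.imread(f'pics/{f}.png')
    for k in cas: 
        p=cas[k].copy(); print(n,k,proj(c,p).round(1), 'slot',proj(c,[*S[k],.03]).round(1))
    hsv=cv2.cvtColor(im,cv2.COLOR_BGR2HSV)
    for k,lo,hi in(('pink',(160,70,100),(178,255,255)),('yellow',(22,110,110),(33,255,255)),('green',(50,90,70),(75,255,255)),('blue',(102,130,90),(118,255,255))):
        N,_,stt,cc=cv2.connectedComponentsWithStats(cv2.inRange(hsv,lo,hi)); print(k,[(stt[i,:5].tolist(),cc[i].round(1).tolist()) for i in range(1,N) if 25<stt[i,4]<900 and 130<stt[i,1]<300])
c3,im=load('R3'); s=robot.get_state(); R=s['tool_rot'];p=s['ee_pos']
print('tips',[proj(c3,p+R@np.array([0,y,.019])).round(0) for y in(-.016,.016,-.0285,.0285)],'tcp',proj(c3,p).round(0))
hit=im[180:384,120:400]; cv2.imwrite('pics/f.png',cv2.resize(hit,None,fx=2,fy=2))
E
```

```text
top yellow [359.5 220.6] slot [181.5 222.5]
top green [346.2 220.5] slot [168.5 223.6]
top blue [333.  218.1] slot [142.5 225.8]
top pink [319.8 217.4] slot [155.5 224.7]
pink [([318, 208, 5, 19, 58], [320.2, 217.2]), ([160, 213, 3, 23, 41], [161.0, 224.1]), ([150, 214, 5, 23, 86], [152.0, 224.9]), ([155, 215, 5, 22, 56], [156.9, 225.6])]
yellow [([388, 174, 30, 31, 474], [400.2, 186.9]), ([396, 184, 33, 40, 744], [412.2, 207.4]), ([176, 211, 5, 24, 74], [177.9, 222.3]), ([359, 211, 3, 19, 54], [360.1, 220.3])]
green [([173, 211, 3, 25, 48], [174.1, 223.1]), ([345, 211, 4, 20, 75], [346.5, 220.1]), ([163, 212, 10, 24, 156], [166.9, 223.9])]
blue [([331, 209, 5, 19, 62], [333.2, 217.5]), ([137, 215, 3, 23, 51], [137.9, 226.0]), ([147, 214, 3, 24, 41], [148.2, 225.9]), ([142, 216, 5, 13, 27], [143.8, 222.0]), ([116, 252, 11, 7, 32], [121.5, 255.2]), ([130, 252, 19, 25, 217], [139.3, 263.9]), ([151, 252, 32, 38, 829], [167.4, 268.9]), ([116, 259, 11, 11, 45], [121.7, 263.8])]
scene yellow [291.5 271.3] slot [193.2 171.5]
scene green [282.  260.9] slot [187.1 166. ]
scene blue [275.5 250.2] slot [175.5 155.6]
scene pink [267.6 240.6] slot [181.2 160.7]
pink [([170, 156, 21, 13, 123], [179.3, 161.7]), ([259, 237, 20, 16, 173], [269.7, 243.9])]
yellow [([181, 166, 26, 15, 174], [192.3, 172.7]), ([282, 267, 22, 17, 185], [292.8, 274.5]), ([340, 291, 54, 24, 587], [363.9, 303.9])]
green [([176, 162, 21, 13, 115], [185.4, 167.1]), ([273, 258, 21, 15, 180], [283.8, 264.2])]
blue [([165, 152, 19, 11, 89], [173.8, 156.7]), ([394, 158, 13, 7, 36], [400.0, 160.5]), ([127, 162, 27, 13, 191], [140.4, 169.1]), ([439, 184, 14, 9, 52], [446.2, 188.2]), ([215, 189, 49, 24, 654], [238.3, 201.2]), ([466, 198, 14, 18, 124], [471.9, 206.6]), ([267, 247, 20, 10, 96], [276.6, 251.5]), ([440, 262, 9, 6, 37], [444.2, 264.5])]
tips [array([232., 211.]), array([280., 211.]), array([213., 211.]), array([299., 211.])] tcp [256. 220.]
```

View pics/f.png

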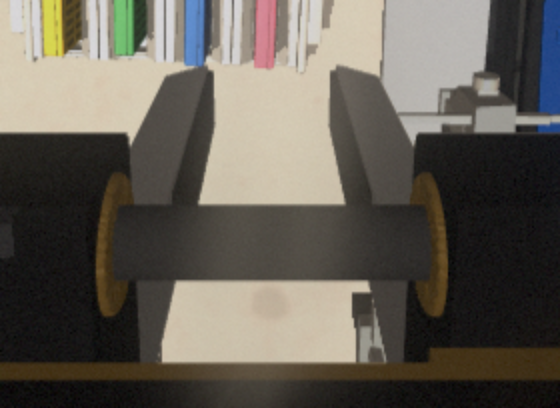

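All three cameras agree on the cassette positions. In the wrist picture, though, the finger ends sit at about (225,215) and (285,215), 60 px apart for a 32 mm opening. That puts them about 0.18 m from the camera, where the stated 19 mm tip length predicts 0.225 m and 48 px. The tips therefore seem about 4 cm short of where the text puts them, which would explain closing above the cassette. I'll test this by gently touching clear bench.

```bash
python3 - <<'E'
from go import *
print(proj(cam('top'),[.38,-.47,0]))
t=cv2.imread('pics/top0.png'); u,v=proj(cam('top'),[.38,-.47,0]).astype(int); p=t[v-8:v+9,u-10:u+11].reshape(-1,3); print(p.mean(0),p.std(0))
if p.std(0).max()<12:
    robot.gripper_to(0); robot.move_ptp([.38,-.47,.16],rot(0)); robot.move_linear([.38,-.47,.06],.15)
    hit=robot.move_linear([.38,-.47,-.045],.03,threshold=4); st(f'touch {hit}')
    robot.move_linear([.38,-.47,.16],.15); st('up')
E
```

```text
[387.42453401 235.14307444]
[107.50140056 121.21568627 123.44537815] [1.57825676 1.55784107 1.30736427]
touch True t 24.6 [ 0.38   -0.47   -0.0172] F [-1.6  1.8 10.4] op 0.0008 gf 5.5
up t 25.9 [ 0.3797 -0.4696  0.1591] F [-0.3  0.4  0.9] op 0.0007 gf 0.0
```

The touch confirms it: the tips met the bench at a reported TCP z of -0.017, so they are about 17 mm behind the reported TCP instead of 19 mm ahead. I'll lower every height to match and abort if a grasp comes up empty.

```bash
sed -i 's/ZG=.0525; ZH=.24/ZG=.0165; ZH=.22/; s/y,.13\]/y,.10]/; s/y,.15\]/y,.12]/; s/y,.12\],.2,frame/y,.09],.2,frame/; s/y,.08\]/y,.045]/; s/y,.12\],.12); robot.move_linear(\[.38,y,ZH\],.25/y,.09],.12); robot.move_linear([.38,y,ZH],.25/' go.py
sed -i "s/    robot.gripper_to(0.0); st('closed')/&\n    if robot.get_state()['opening']<.009: raise SystemExit('no grasp')/" go.py; sed -n 8,40p go.py
python3 - <<'E'
from go import *
pick('pink'); place('pink'); shot('wrist','P1'); st('end')
cv2.imwrite('pics/P1c.png',cv2.resize(cv2.imread('pics/P1.png')[80:250,100:400],None,fx=2.5,fy=2.5))
E
```

```text
x,y=cas[k][:2]
    robot.move_ptp([.38,y,ZH],rot(yc)); robot.gripper_to(.032)
    robot.move_linear([x,y,.10],.2,frame=rot(yc))
    hit=robot.move_linear([x,y,ZG],.06,threshold=12); st(f'{k} down hit={hit}')
    if hit: raise SystemExit('hit')
    robot.gripper_to(0.0); st('closed')
    if robot.get_state()['opening']<.009: raise SystemExit('no grasp')
    robot.move_linear([x,y,.12],.12); robot.move_linear([.38,y,ZH],.2); st('lifted')
def place(k):
    x,y=S[k]
    robot.goto_joints(QC)
    robot.move_ptp([.38,y,ZH],rot(yb))
    robot.move_linear([x,y,.09],.2,frame=rot(yb)); st('above'); print('target',S[k].round(4))
    robot.move_linear([x,y,.045],.1)
    hit=robot.move_linear([x,y,ZG-.001],.03,threshold=8); st(f'{k} placed hit={hit}')
    if robot.get_state()['ee_pos'][2]>ZG+.003: raise SystemExit('too high')
    robot.gripper_to(.032); st('open')
    robot.move_linear([x,y,.09],.12); robot.move_linear([.38,y,ZH],.25)
pink down hit=False t 29.9 [ 0.4281 -0.2425  0.0168] F [ 0.  -0.1 -0.2] op 0.0319 gf 0.0
closed t 30.3 [ 0.428  -0.2425  0.0166] F [-1.1  0.4  3.1] op 0.0114 gf 30.0
lifted t 32.0 [ 0.38   -0.2421  0.219 ] F [ 0.2  0.  -0.7] op 0.012 gf 30.0
above t 34.9 [0.3948 0.2831 0.0909] F [ 0.3 -0.3 -0.6] op 0.0117 gf 30.0
target [0.3943 0.283 ]
pink placed hit=True t 36.4 [0.3941 0.283  0.0165] F [-1.6 -0.5  7.6] op 0.0118 gf 30.0
open t 36.9 [0.3938 0.2826 0.0161] F [0.4 1.4 0.7] op 0.0318 gf 0.0
end t 38.4 [0.3796 0.2825 0.2188] F [ 0.4 -0.4 -0.2] op 0.0318 gf 0.0
```

View pics/P1c.png

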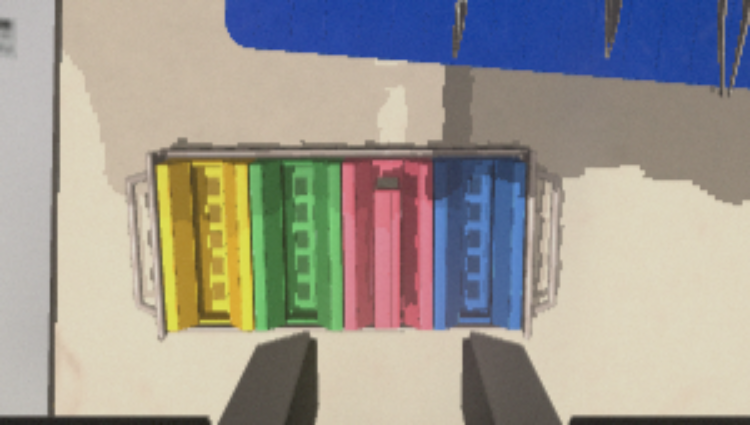

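Pink is down in the pink slot, with its top at crop rows 190–327, column 388, and the descent stopped at the right height. On to the other three.

```bash
python3 - <<'E'
from go import *
c,_=load('P1'); a=plane(c,(255,156),.054);b=plane(c,(254.5,210.8),.054); print('pink top centre',((a+b)/2).round(4),S['pink'].round(4))
for k in('blue','green','yellow'):
    robot.goto_joints(QC); pick(k); place(k)
robot.move_ptp([.38,.26,.22],rot(yb)); c,im=shot('wrist','P2'); st('end')
s=robot.grab_frame('scene')[:,:,::-1]; t=robot.grab_frame('top')[:,:,::-1]
v=np.hstack([cv2.resize(s[140:330,140:370],(380,314)),cv2.resize(t[150:250,290:410],(370,314))])
cv2.imwrite('pics/P2c.png',np.vstack([cv2.resize(im[80:190,100:400],(750,275)),v]))
E
```

```text
pink top centre [0.3945 0.2831 0.054 ] [0.3943 0.283 ]
blue down hit=False t 43.2 [ 0.4268 -0.2844  0.0168] F [-0.3  0.1  0.4] op 0.0319 gf 0.0
closed t 43.6 [ 0.4267 -0.2844  0.0166] F [0.1 0.5 1.9] op 0.0115 gf 30.0
lifted t 45.4 [ 0.3801 -0.2839  0.219 ] F [-0.5 -0.2 -0.9] op 0.0119 gf 30.0
above t 48.5 [0.3903 0.3249 0.091 ] F [-0.6 -0.1  0. ] op 0.0117 gf 30.0
target [0.3898 0.3248]
blue placed hit=True t 50.0 [0.3896 0.3247 0.0165] F [-2.8 -0.2  7.4] op 0.0116 gf 30.0
open t 50.5 [0.3893 0.3243 0.0161] F [-0.3 -0.4  0.1] op 0.0319 gf 0.0
green down hit=False t 57.0 [ 0.4203 -0.326   0.0168] F [0.8 0.5 0.3] op 0.032 gf 0.0
closed t 57.5 [ 0.4202 -0.3259  0.0166] F [-0.4  0.7  2.7] op 0.0117 gf 30.0
lifted t 59.2 [ 0.38   -0.3254  0.219 ] F [-0.6  0.1 -0.6] op 0.0119 gf 30.0
above t 62.2 [0.3993 0.2412 0.0909] F [ 0.3 -0.3  0.4] op 0.0118 gf 30.0
target [0.3988 0.2412]
green placed hit=True t 63.7 [0.3986 0.2411 0.0165] F [-0.3  0.6  7.6] op 0.0116 gf 30.0
open t 64.2 [0.3982 0.2409 0.0162] F [ 0.1 -0.8 -0. ] op 0.0318 gf 0.0
yellow down hit=False t 70.5 [ 0.421  -0.368   0.0168] F [ 0.4 -0.7  0.5] op 0.0319 gf 0.0
closed t 71.0 [ 0.4209 -0.3679  0.0166] F [-0.3  0.5  2.5] op 0.0117 gf 30.0
lifted t 72.7 [ 0.3801 -0.3673  0.2189] F [-0.1  0.3 -0.8] op 0.0114 gf 30.0
above t 75.7 [0.4038 0.1993 0.0909] F [ 1.2 -0.2 -1.7] op 0.0121 gf 30.0
target [0.4033 0.1995]
yellow placed hit=True t 77.2 [0.4031 0.1994 0.0165] F [-0.5 -0.2  7.6] op 0.0116 gf 30.0
open t 77.7 [0.4027 0.1992 0.0162] F [0.2 0.  0.2] op 0.0319 gf 0.0
end t 79.6 [0.3795 0.2596 0.2184] F [-0.2 -1.5 -0.4] op 0.0318 gf 0.0
```

View pics/P2c.png

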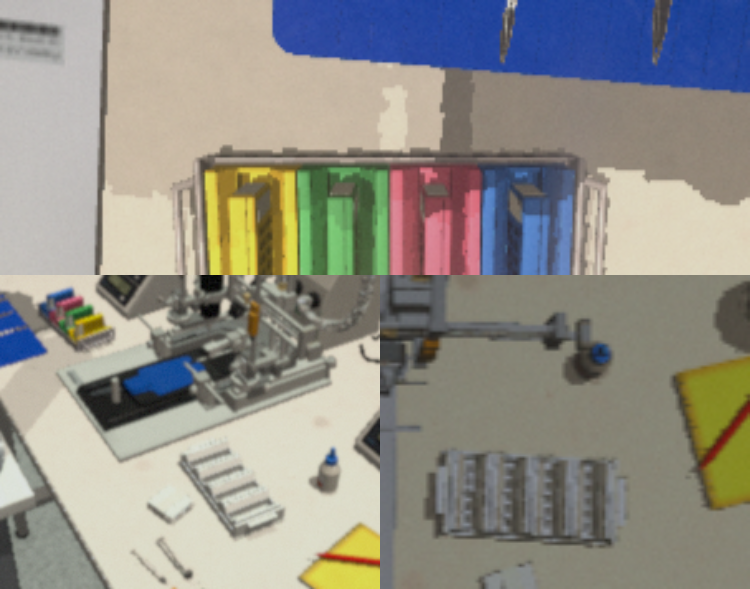

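All four cassettes are upright in their own colours, with near ends at crop row ~190, columns 243, 342, 435 and 533. The transport rack is empty and the bottle stands where it was. Handing in.

```bash
python3 -c "
from rig import robot
robot.pause(.5); print(robot.sign_off())"
```

```text
the job is handed in; nothing more can be done
None
```

All four cassettes are in their own-colour slots and down on the floor, the bottle was not moved, and I handed the job in at about 80 s; the first pink grasp closed on nothing because the fingertips sit about 36 mm further back than stated, which I confirmed with a light touch on the bench and corrected for.

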